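# Walk the cylinder head round to face the fence

## Robot

A 6-joint arm with a two-finger parallel gripper is mounted at the origin on the work surface. World frame = base frame: x ahead of the robot, y to its left, z up, the work surface at z = 0. Lengths are in m, angles in degrees, forces in N, time in s.
With the tool pointing down it reaches from about 0.3 to 0.775 m from the base axis. Payload 14.6 kg.
Tool frame: the origin (TCP) lies midway between the tips of the shut fingers; the grasp point (between the pads) lies 19 mm behind it (arm.hold_point_z is the distance from the TCP to the grasp point, in m); z points along the fingers, y is the direction in which the jaws open and shut (so a half turn about z gives the same grasp; the last joint's range is limited). The gripper opens to 85 mm and grips with 20 to 120 N. Pads are 22 mm wide; open, the fingers measure 114 mm over their backs; the gripper's body (76 mm by 85 mm) begins 54 mm behind the grasp point. The pads swing forward as they close: fully open they stand 13 mm farther back than shut.
Start: joints at [-67.185, 17.183, 87.147, -0, 75.671, -3.816], TCP at [0.247, -0.492, 0.231] pointing down, gripper open.
Joint ranges: [-173.82, 173.82], [-45.26, 126.66], [13.44, 144.39], [-59.66, 239.66], [0, 175.72], [-146.38, 146.38]. Speed limits (degrees/s): [127.2, 127.2, 147.25, 180, 180, 180].

## Interface

Orientations are given as a 3x3 rotation matrix whose columns are the frame's x, y, z axes.
In Python, from bench import arm gives the robot as it stands.
- The arm moves only by the shell command python3 -m pendant 'ROWS' [FORCE]. ROWS is JSON, a list of rows, each an object of numbers: "tx", "ty", "tz": the shift along the tool's x, y, z in cm; "ax", "ay", "az": the turn, a rotation vector about the tool's x, y, z in rad; "hand": the finger opening in cm, from 0 to 8.54. In form: [{"tx": .., "ty": .., "tz": .., "ax": .., "ay": .., "az": .., "hand": ..}, ...]. A call has 1 to 20 rows; each row is the pose to reach, as a shift and turn from the pose measured when the call began, along the tool's axes at that moment; what a row does not reach only later rows make up. A row lasts 1/8 s, in which the tool goes at most 62.5 mm and 10.7 degrees, less where a joint would pass 70% of its speed; a pose out of reach is approached as far as the arm can. A call with a gripper value outside its range is refused whole. The fingers move at their own pace and stop on an object; FORCE is the grip in N (left out, the last holds). Time passes only in rows, so rows that repeat a pose let the fingers close. It gives the time, the measured TCP pose, the force and the opening at its end, in the units of the state.
- arm.get_state(): the state, without advancing time (a new reading comes with each control period).
- arm.camera(name): name is "scene" or "top" or "wrist"; returns the picture (384x512x3 uint8, red, green, blue); there is no depth.
- arm.camera_params(name): a dict with "vertical_fov" (degrees; the focal length in pixels is half the picture's height over the tangent of half this angle, whatever the lens; pixels are square), "cx", "cy" (the principal point, pixels), "rvec" (rotation vector, rad) and "tvec" (3), from world to camera coordinates, as OpenCV has them. Camera axes: x right, y down, z forward; pixel columns grow to the right and rows downward; lengths in m; the calibration is good to about 2 mm. A picture is of the moment at which its call begins: read the wrist's pose just before it. camera_params takes no time and is no camera call; for the wrist camera it gives the pose at the moment of the call.
- arm.sign_off(): hands the job in, once; it reports no verdict.
The state is a dict: "time": time; "q": joint angles; "joint_vel": joint speeds; "joint_efforts": joint torques, N m; "position": TCP position; "ee_rot": TCP orientation; "contact_force": force on the tool from outside, world axes, zero at the start; "moment": the same for the moment, N m; "gripper_width": opening from 0.0 (shut) to 1.0 (fully open).
Only numpy, scipy, OpenCV 4.12 (cv2) and the standard library are available. Lean on these libraries where they do the work, as an engineer would, in place of code of your own. Each camera call takes 0.05 s, during which the arm holds its last target.

## Task

Walk the heavy cylinder head round on the bench by pushing its corners with the fingers, until its port face (the tall side with the two round openings) looks squarely at the steel fence while it is still clear of the fence; then push it up until the port face lies flat against the fence, with no part of the head sticking out past either end of the fence. Never lift or tip the head, and leave the other things on the bench where they are.

Things in the scene. Friction and masses are not known exactly. Their poses are not given: they have to be found in the camera images.
- head: cast aluminium cylinder head flat on the bench, loose, 1.3 to 1.9 kg, slides at 6 to 14 N and stays where left, too wide to grip. Footprint 110 (its x) by 170 mm (its y). Origin: centre of the footprint, bench level; x points out of the tall front (port face) at x = +55 mm, back at -55, ends at y = +-85. Starts turned 40 to 86 degrees clockwise (from above) from facing the fence
- port_left (a point): point on the port face (the head's 70 mm tall front with two round dark openings), 80 mm to the head's +y side of its middle, 5 mm short of the corner, 20 mm above the bench
- port_right (a point): the same, 80 mm to the head's -y side of the port face's middle, 5 mm short of the corner, 20 mm above the bench
- back_step (a point): point on top of the low step along the head's back, 45 mm behind its origin, 38 mm above the bench. The step is 38 mm tall, 20 mm deep, with two spark plug holes; the rest of the head is 70 mm tall with four valve springs in a rim on top
- fence: dark steel angle bolted to the bench: upright plate 300 mm long (its y), 45 mm tall, 10 mm thick, its foot reaching 60 mm behind the working face. Origin: middle of the working face, bench level; x points from the open bench squarely into the fence (the head is on the negative side). With the port face flat on it, the head's x points the same way and its origin is at x = -55 mm
- piston: a bare aluminium piston standing crown up, 78 mm across, 56 mm tall; origin at the centre of its underside (leave alone)
- rod: a dark steel connecting rod lying flat, 175 mm long, 18 mm thick; origin near the middle of its length, at bench level, length along its x (leave alone)
- socket: a small steel wrench socket standing on end, 30 mm across, 38 mm tall, behind the fence; origin at the centre of its underside (leave alone)
- valve: a steel engine valve standing on its 38 mm disc with the thin stem up, 95 mm tall, behind the fence; origin at the centre of its underside (leave alone)
- mallet: a wooden-handled hammer lying on the bench, about 0.3 m long, length along its x (leave alone)
- wire_brush: a wooden-handled brush lying on the bench, length along its x (leave alone)
- gudgeon_pin: a steel tube standing on end, 22 mm across, 60 mm tall; origin at the centre of its underside (leave alone)
- spray_can: a grey can standing upright, 60 mm across, 180 mm tall; origin at the centre of its underside (leave alone)

How it is judged:
By the outcome, as a careful person would: the job done as asked, in the order asked, and still so for the second after the job is handed in, with the robot touching nothing.
It also fails if it takes over 67 s, if anything falls off the work surface, if the arm or the gripper's body presses on something with over 40 N, if the wrist force passes 120 N, or if a joint passes its speed limit or range.

## Working session

There is one attempt and no reset: what is moved stays moved. The work goes in short steps, Python scripts to look and compute and a shell command to move; the robot and the scene stay as the last step left them, time stands still between calls to the robot, and variables do not carry over. Pictures are saved under pics/ and viewed, and the job is handed in when it is done.

```bash
ls; mkdir -p pics
python3 - <<'E'
from bench import arm
import cv2
s=arm.get_state(); print(s)
for n in ("scene","top","wrist"):
    p=arm.camera_params(n); print(n,p)
    im=arm.camera(n); cv2.imwrite(f"pics/{n}0.png",cv2.resize(im[:,:,::-1],None,fx=1.5,fy=1.5))
E
```

```text
pics
{'time': 0.0, 'q': array([-6.71845991e+01,  1.72169794e+01,  8.71802823e+01, -2.55895500e-04,
        7.56702954e+01, -3.81676756e+00]), 'joint_vel': array([-0.01051128,  0.05774451, -0.05172275,  0.050069  ,  0.01612877,
       -0.01989024]), 'joint_efforts': array([ 4.42286728e-04, -5.43509102e+01, -3.61787224e+01, -4.92428353e-05,
        4.01050231e-03,  6.87490598e-06]), 'position': array([ 0.24644205, -0.49143689,  0.23070851]), 'ee_rot': array([[ 8.93902224e-01,  4.48261755e-01, -4.61198029e-04],
       [ 4.48261986e-01, -8.93901569e-01,  1.08516221e-03],
       [ 7.41710736e-05, -1.17676646e-03, -9.99999305e-01]]), 'contact_force': array([ 0.93569844, -0.57876337,  0.33946975]), 'moment': array([-0.00725365, -0.01774414, -0.00555331]), 'gripper_width': 1.0046250186758339}
scene {'vertical_fov': 42.22208342963869, 'cx': 266.9989304495415, 'cy': 188.43311982988143, 'rvec': array([ 0.96708767,  2.34839256, -1.13422512]), 'tvec': array([ 0.41184276, -0.19278132,  1.66183359])}
top {'vertical_fov': 44.40008904095456, 'cx': 257.2156195737026, 'cy': 186.77995003657298, 'rvec': array([ 2.14138936, -2.12721134,  0.15084223]), 'tvec': array([-0.00308002,  0.56513252,  1.42917108])}
wrist {'vertical_fov': 58.940675643647296, 'cx': 256.2773417450212, 'cy': 191.47885079734408, 'rvec': array([-2.43640575,  1.50560065,  0.23956391]), 'tvec': array([-0.54975503, -0.04057704,  0.37918843])}
```

View pics/top0.png

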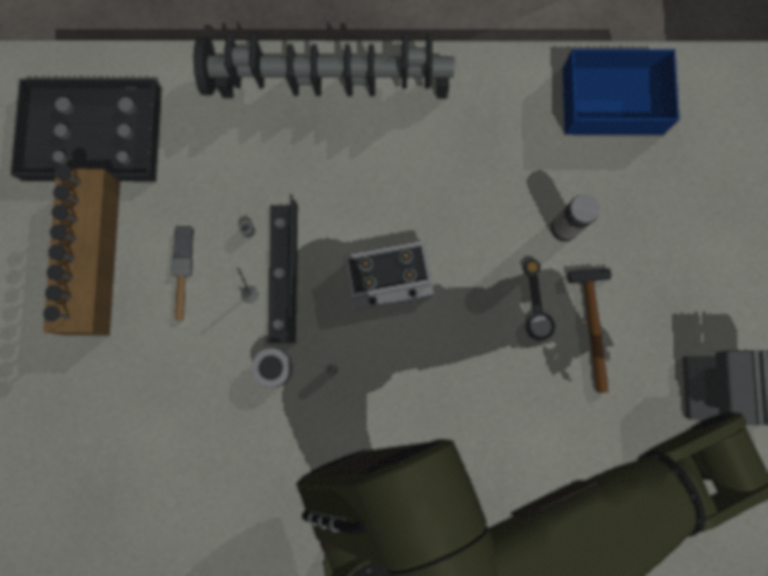

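View pics/scene0.png

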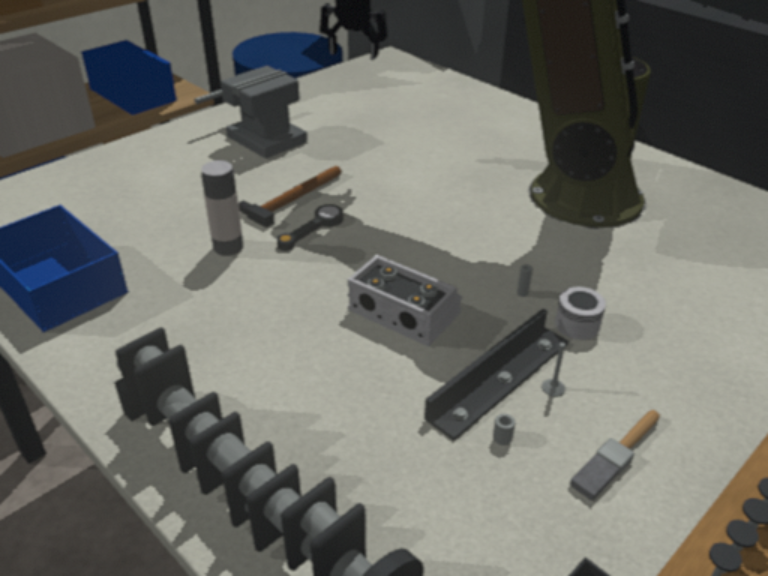

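View pics/wrist0.png

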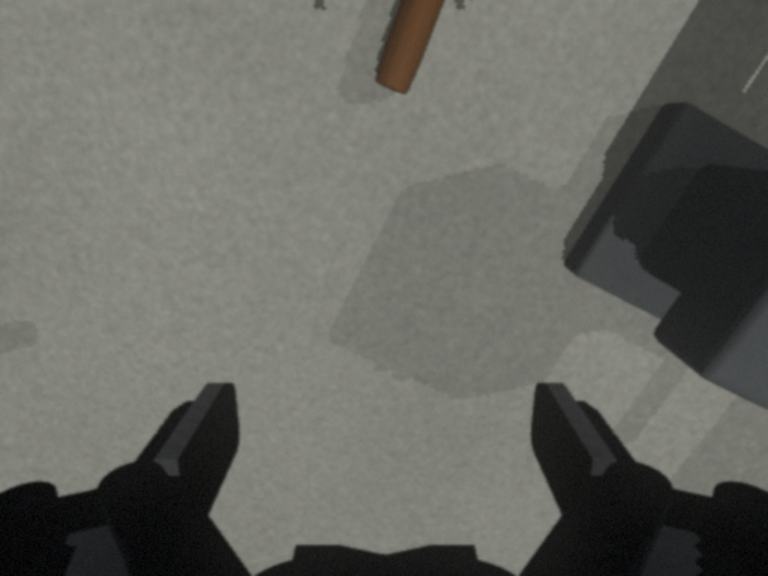

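```bash
cat > h.py <<'E'
from bench import arm
import numpy as np, cv2
from scipy.optimize import least_squares
def cam(n):
    p=arm.camera_params(n); f=192/np.tan(np.radians(p['vertical_fov']/2))
    K=np.array([[f,0,p['cx']],[0,f,p['cy']],[0,0,1.]]); return K,np.array(p['rvec']),np.array(p['tvec'])
def proj(c,P):
    return cv2.projectPoints(np.array(P,float).reshape(-1,3),c[1],c[2],c[0],None)[0].reshape(-1,2)
def back(c,uv,z):
    R=cv2.Rodrigues(c[1])[0]; uv=np.array(uv,float).reshape(-1,2)
    d=np.c_[uv,np.ones(len(uv))]@np.linalg.inv(c[0]).T@R; o=-R.T@c[2]
    return o+d*((z-o[2])/d[:,2])[:,None]
def T(pose,P):
    x,y,a=pose; P=np.array(P,float).reshape(-1,3); c,s=np.cos(a),np.sin(a)
    return np.c_[x+c*P[:,0]-s*P[:,1], y+s*P[:,0]+c*P[:,1], P[:,2]]
def crop(im,x0,y0,w,h,k,name):
    cv2.imwrite(name,cv2.resize(im[y0:y0+h,x0:x0+w,::-1],None,fx=k,fy=k,interpolation=cv2.INTER_CUBIC))
E
python3 - <<'E'
import cv2
for n,(x0,y0,w,h) in dict(top=(160,125,140,105),scene=(220,160,180,135)).items():
    im=cv2.imread(f"pics/{n}0.png"); im=cv2.resize(im,(512,384),interpolation=cv2.INTER_AREA)
    im=cv2.convertScaleAbs(im,alpha=1.5)
    k=800/w if n=='top' else 800/w
    cv2.imwrite(f"pics/{n}0c.png",cv2.resize(im[y0:y0+h,x0:x0+w],(800,600),interpolation=cv2.INTER_CUBIC))
E
```

```text
(no output)
```

View pics/top0c.png

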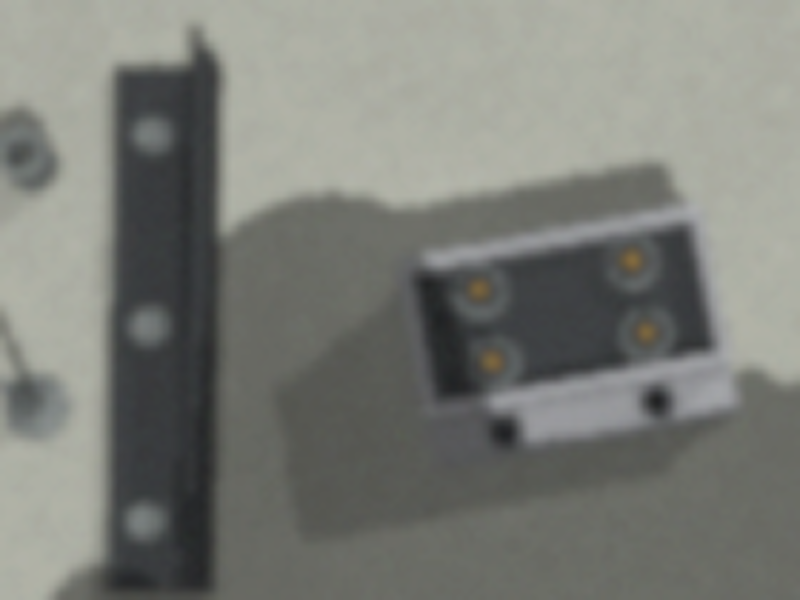

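View pics/scene0c.png

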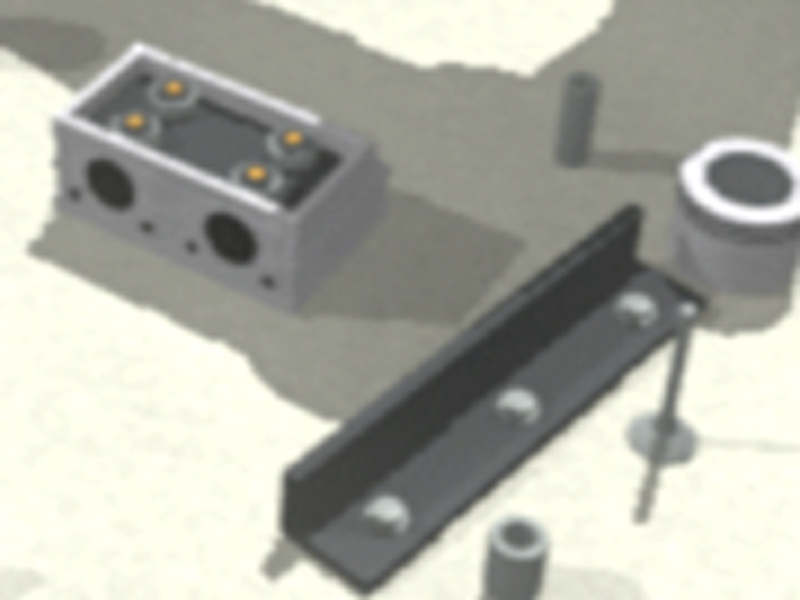

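```bash
cat >> h.py <<'E'
HE=[]  # head wireframe
def box(x0,x1,y0,y1,z0,z1):
    c=[(x,y,z) for x in(x0,x1) for y in (y0,y1) for z in (z0,z1)]
    return [(a,b) for i,a in enumerate(c) for b in c[i+1:] if sum(p!=q for p,q in zip(a,b))==1]
HEAD=box(-.035,.055,-.085,.085,0,.07)+box(-.055,-.035,-.085,.085,0,.038)
FENCE=box(0,.01,-.15,.15,0,.045)+box(0,.06,-.15,.15,0,.006)
def overlay(im,c,items,x0,y0,w,h,name,gain=1.5):
    k=800/w; b=cv2.resize(cv2.convertScaleAbs(im[y0:y0+h,x0:x0+w,::-1],alpha=gain),None,fx=k,fy=k,interpolation=cv2.INTER_CUBIC)
    for pose,E,col in items:
        for e in E:
            uv=(proj(c,T(pose,e))-[x0,y0]+.5)*k
            cv2.line(b,*[tuple(int(v) for v in u) for u in uv],col,1,cv2.LINE_AA)
    cv2.imwrite(name,b)
E
cat > fit0.py <<'E'
from h import *
ct,cs=cam('top'),cam('scene')
def un(p,k,o): return (np.array(p,float))/k-.5+o
kt,ot=800/140,np.array([160,125]); ks,os_=800/180,np.array([220,160])
hm=[(ct,kt,ot,[((.055,.085,.07),(417,257)),((.055,-.085,.07),(695,208)),((-.035,.085,.07),(432,410)),((-.055,-.085,.038),(738,405)),((-.055,.085,.038),(433,465))]),
    (cs,ks,os_,[((.055,-.085,.07),(57,120)),((.055,.085,.07),(293,215)),((-.035,-.085,.07),(140,45)),((.055,.085,0),(297,308))])]
fm=[(ct,kt,ot,[((.06,.15,.006),(117,66)),((.06,-.15,.006),(106,588)),((0,-.15,0),(214,588)),((0,.15,0),(217,72))]),
    (cs,ks,os_,[((.01,.15,.045),(287,472)),((.06,.15,.0),(368,593)),((.01,-.15,.045),(642,210)),((.06,-.15,.006),(706,305))])]
def fit(m,p0):
    def r(p):
        return np.concatenate([(proj(c,T(p,[a for a,_ in L]))-un([b for _,b in L],k,o)).ravel() for c,k,o,L in m])
    s=least_squares(r,p0,loss='soft_l1'); print(np.round([*s.x[:2],np.degrees(s.x[2])],4)); print(np.round(r(s.x).reshape(-1,2),1).tolist()); return s.x
h=fit(hm,[.45,0,.2]); f=fit(fm,[.45,.2,1.57])
it=[(h,HEAD,(0,255,255)),(f,FENCE,(0,255,0))]
for n,c,w in(('top',ct,(160,125,140,105)),('scene',cs,(220,160,180,135))):
    im=cv2.resize(cv2.imread(f"pics/{n}0.png"),(512,384),interpolation=cv2.INTER_AREA)[:,:,::-1]
    overlay(im,c,it,*w,f"pics/{n}0o.png")
E
python3 fit0.py
```

```text
[ 5.75100e-01 -4.20000e-03  1.11743e+01]
[[-4.1, 0.7], [1.2, -0.9], [-1.5, 2.3], [0.1, 0.6], [0.1, 0.2], [-1.7, -1.2], [0.9, 1.7], [-0.5, -0.8], [-1.3, 1.9]]
[ 0.3008  0.1846 93.6238]
[[0.3, 186.2], [-0.6, -2.4], [-0.4, -3.3], [2.5, 183.8], [133.8, -105.5], [127.9, -113.4], [-1.7, 2.6], [-1.5, 1.6]]
```

```bash
sed -i 's/((.06,.15,.006),(117,66)),((.06,-.15,.006),(106,588)),((0,-.15,0),(214,588)),((0,.15,0),(217,72))/((.06,-.15,.006),(117,66)),((.06,.15,.006),(106,588)),((0,.15,0),(214,588)),((0,-.15,0),(217,72))/; s/((.01,.15,.045),(287,472)),((.06,.15,.0),(368,593)),((.01,-.15,.045),(642,210)),((.06,-.15,.006),(706,305))/((.01,-.15,.045),(287,472)),((.06,-.15,.0),(368,593)),((.01,.15,.045),(642,210)),((.06,.15,.006),(706,305))/' fit0.py; python3 fit0.py
```

```text
[ 5.75100e-01 -4.20000e-03  1.11743e+01]
[[-4.1, 0.7], [1.2, -0.9], [-1.5, 2.3], [0.1, 0.6], [0.1, 0.2], [-1.7, -1.2], [0.9, 1.7], [-0.5, -0.8], [-1.3, 1.9]]
[ 0.5878  0.1931 90.4807]
[[0.3, 0.1], [-0.1, 0.5], [0.2, 0.6], [1.4, -0.5], [1.3, 2.1], [-1.2, 0.8], [0.4, 0.1], [-0.1, -0.6]]
```

View pics/top0o.png

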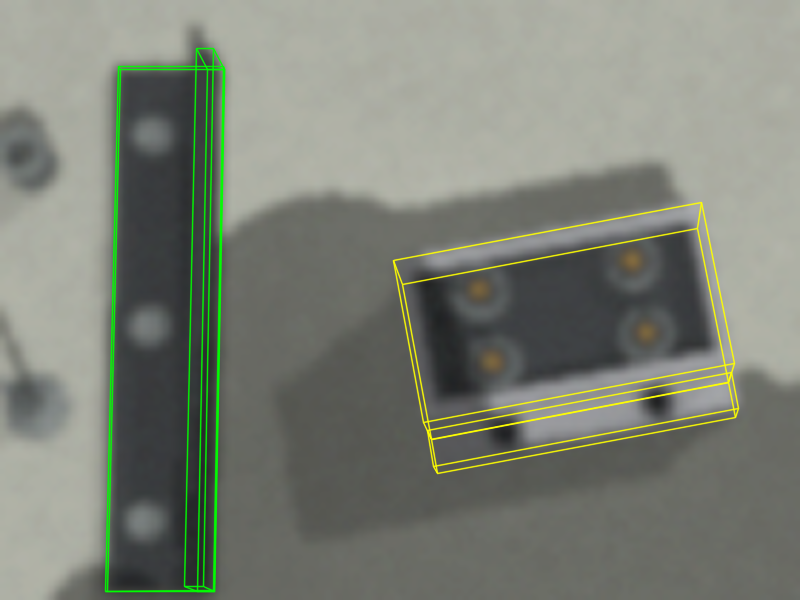

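View pics/scene0o.png

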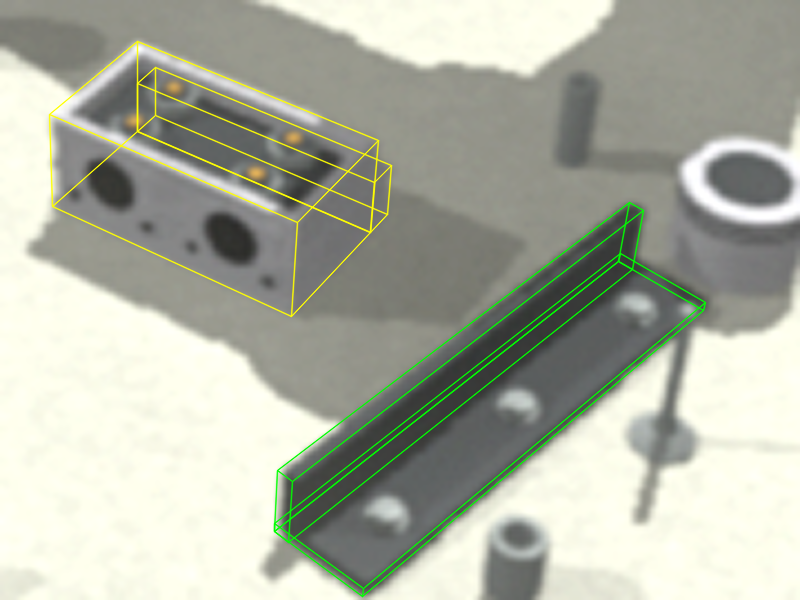

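Run:
```python
from h import *
ct=cam('top')
for n,uv,z in (('pin top',(332,369),.06),('pin base',(312,396),0),('piston',(270,367),.056),('can top',(583,210),.18),('rod end',(540,325),.01),('rod2',(531,267),.01),('mallet',(600,390),.01),('vise',(690,360),.05)):
    print(n,back(ct,np.array(uv)/1.5-.2,z).round(3))
s=arm.get_state(); K,r,t=cam('wrist'); R=cv2.Rodrigues(r)[0]; o=-R.T@t
E=s['ee_rot']; print('cam in tool',(E.T@(o-s['position'])).round(4)); print('axes in tool (cols=x,y,z cam)',(E.T@R.T).round(3))
```

```text
pin top [[0.38  0.109 0.06 ]]
pin base [[0.326 0.155 0.   ]]
piston [[0.384 0.236 0.056]]
can top [[ 0.683 -0.377  0.18 ]]
rod end [[ 0.477 -0.324  0.01 ]]
rod2 [[ 0.601 -0.308  0.01 ]]
mallet [[ 0.343 -0.445  0.01 ]]
vise [[ 0.404 -0.618  0.05 ]]
cam in tool [ 0.0783  0.     -0.1421]
axes in tool (cols=x,y,z cam) [[-0.001 -0.951 -0.31 ]
 [ 1.    -0.001  0.   ]
 [-0.001 -0.31   0.951]]
```

```bash
cat >> h.py <<'E'
def delta(pos,yaw):
    """row (cm, rad) from now to TCP pos, tool x at yaw deg, z down"""
    s=arm.get_state(); E=s['ee_rot']; a=np.radians(yaw)
    G=np.array([[np.cos(a),np.sin(a),0],[np.sin(a),-np.cos(a),0],[0,0,-1]]) 
    d=E.T@(np.array(pos)-s['position'])*100; w=cv2.Rodrigues(E.T@G)[0].ravel()
    return d.round(2),w.round(4)
E
python3 -c "
from h import *
print(delta([.4895,-.087,.2],11.2))"
```

```text
(array([ 39.86, -25.26,   3.11]), array([-0.0009,  0.    ,  0.2693]))
```

```bash
python3 -m pendant '[{"tx":5,"ty":-3.2,"tz":0.4,"az":0.03,"hand":0},{"tx":10,"ty":-6.3,"tz":0.8,"az":0.07,"hand":0},{"tx":15,"ty":-9.5,"tz":1.2,"az":0.1,"hand":0},{"tx":20,"ty":-12.6,"tz":1.6,"az":0.13,"hand":0},{"tx":25,"ty":-15.8,"tz":2,"az":0.17,"hand":0},{"tx":30,"ty":-19,"tz":2.3,"az":0.2,"hand":0},{"tx":35,"ty":-22.2,"tz":2.7,"az":0.24,"hand":0},{"tx":38.5,"ty":-24.4,"tz":3,"az":0.26,"hand":0},{"tx":39.8,"ty":-25.3,"tz":3.1,"az":0.27,"hand":0},{"tx":39.9,"ty":-25.3,"tz":3.1,"az":0.27,"hand":0},{"tx":39.9,"ty":-25.3,"tz":3.1,"az":0.27,"hand":0}]' 40
python3 - <<'E'
from h import *
c=cam('wrist'); im=arm.camera('wrist')
np.savez('w1.npz',K=c[0],r=c[1],t=c[2],im=im)
overlay(im,c,[((.5751,-.0042,np.radians(11.17)),HEAD,(0,255,255))],0,0,512,384,'pics/w1o.png',1.3)
overlay(im,c,[],0,0,512,384,'pics/w1.png',1.5)
s=arm.get_state(); print(s['time'],s['position'],s['contact_force'],s['gripper_width'])
E
```

```text
0.2 [ 0.24646613 -0.49152388  0.23093946] [-0.40098125  0.91901069 -1.43605146] 0.99856798026066invalid input at $[0]: expected keys tx, ty, tz, ax, ay, az, hand
```

View pics/w1o.png

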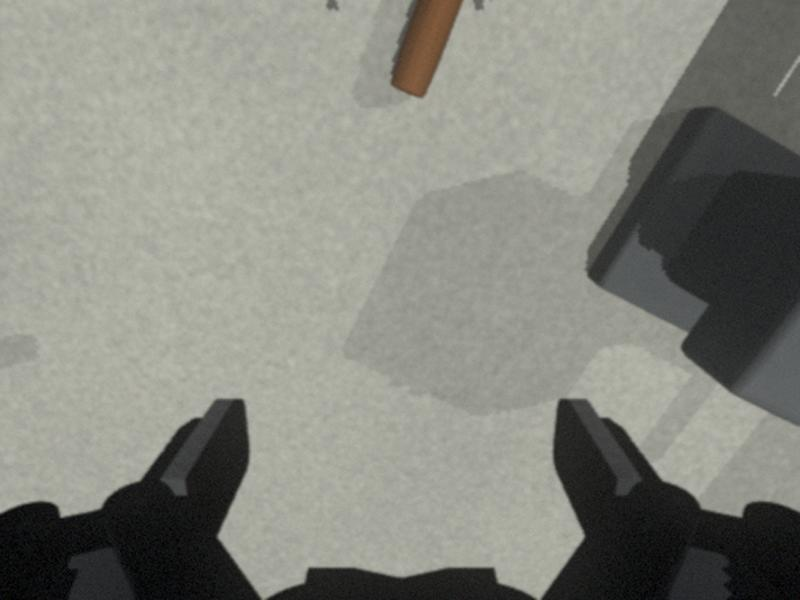

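View pics/w1.png

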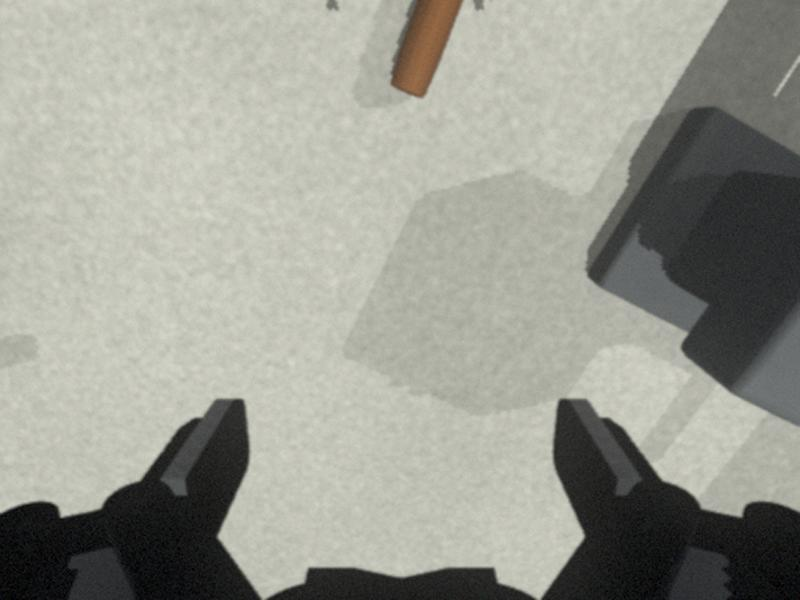

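The call was refused because every row needs all seven keys, so the picture is unchanged: mallet handle at top, vise at right. I'm retyping the rows with every key.

```bash
python3 -m pendant '[{"tx":5,"ty":-3.2,"tz":0.4,"ax":0,"ay":0,"az":0.03,"hand":0},{"tx":10,"ty":-6.3,"tz":0.8,"ax":0,"ay":0,"az":0.07,"hand":0},{"tx":15,"ty":-9.5,"tz":1.2,"ax":0,"ay":0,"az":0.1,"hand":0},{"tx":20,"ty":-12.6,"tz":1.6,"ax":0,"ay":0,"az":0.13,"hand":0},{"tx":25,"ty":-15.8,"tz":2,"ax":0,"ay":0,"az":0.17,"hand":0},{"tx":30,"ty":-19,"tz":2.3,"ax":0,"ay":0,"az":0.2,"hand":0},{"tx":35,"ty":-22.2,"tz":2.7,"ax":0,"ay":0,"az":0.24,"hand":0},{"tx":38.5,"ty":-24.4,"tz":3,"ax":0,"ay":0,"az":0.26,"hand":0},{"tx":39.8,"ty":-25.3,"tz":3.1,"ax":0,"ay":0,"az":0.27,"hand":0},{"tx":39.9,"ty":-25.3,"tz":3.1,"ax":0,"ay":0,"az":0.27,"hand":0},{"tx":39.9,"ty":-25.3,"tz":3.1,"ax":0,"ay":0,"az":0.27,"hand":0}]' 40
python3 - <<'E'
from h import *
c=cam('wrist'); im=arm.camera('wrist')
np.savez('w1.npz',K=c[0],r=c[1],t=c[2],im=im)
overlay(im,c,[((.5751,-.0042,np.radians(11.17)),HEAD,(0,255,255))],0,0,512,384,'pics/w1o.png',1.3)
overlay(im,c,[],0,0,512,384,'pics/w1.png',1.5)
s=arm.get_state(); print(s['time'],s['position'],s['contact_force'],s['gripper_width'])
E
```

```text
time: 1.58
position: [0.4895, -0.0871, 0.2001]
ee_rot: [[0.981, 0.193, -0.0], [0.193, -0.981, 0.001], [-0.0, -0.001, -1.0]]
contact_force: [-1.0, -1.0, -0.1]
gripper_width: -0.002
1.625 [ 0.48945048 -0.08723318  0.20019485] [ 1.02455171 -0.01271811  0.1981625 ] -0.0021004391516773304
```

View pics/w1o.png

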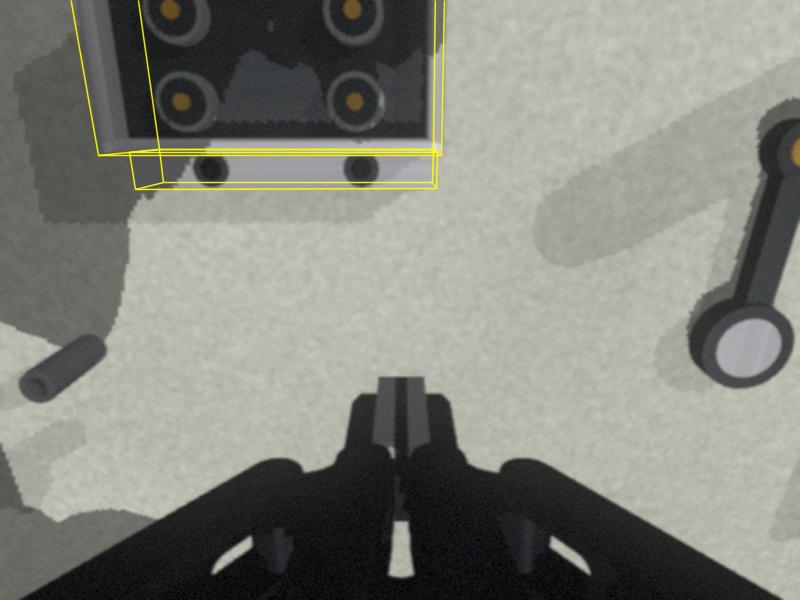

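View pics/w1.png

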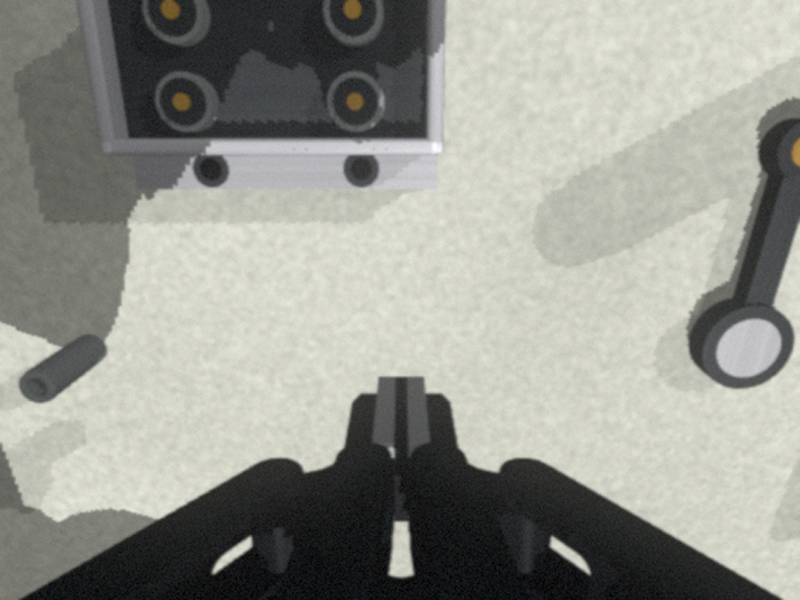

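```bash
python3 -m pendant '[{"tx":0,"ty":0.5,"tz":6,"ax":0,"ay":0,"az":0,"hand":0},{"tx":0,"ty":0.5,"tz":12,"ax":0,"ay":0,"az":0,"hand":0},{"tx":0,"ty":0.5,"tz":16,"ax":0,"ay":0,"az":0,"hand":0},{"tx":0.5,"ty":0.5,"tz":18.3,"ax":0,"ay":0,"az":0,"hand":0},{"tx":1.5,"ty":0.5,"tz":18.5,"ax":0,"ay":0,"az":0,"hand":0},{"tx":2.5,"ty":0.5,"tz":18.5,"ax":0,"ay":0,"az":0,"hand":0},{"tx":3,"ty":0.5,"tz":18.5,"ax":0,"ay":0,"az":0,"hand":0},{"tx":3,"ty":0.5,"tz":18.5,"ax":0,"ay":0,"az":0,"hand":0}]'
cat > arc.py <<'E'
from h import *
import sys
# usage: arc.py hx hy hyaw(deg) px py(pivot in head) endyaw n : rows for the TCP rigidly following the head rotating about pivot
hx,hy,hw,px,py,ew,n=map(float,sys.argv[1:8])
s=arm.get_state(); E=s['ee_rot']; p0=s['position']; P=T((hx,hy,np.radians(hw)),(px,py,0))[0]
print('tcp in head',T((0,0,-np.radians(hw)),p0-[hx,hy,0])[0].round(4),s['contact_force'].round(1),s['time'])
for i in range(1,int(n)+1):
    a=np.radians((ew-hw)*i/n); R=cv2.Rodrigues(np.array([0,0,a]))[0]
    q=P+R@(p0-P); q[2]=p0[2]; d=E.T@(q-p0)*100
    print('tx %.2f ty %.2f az %.3f'%(d[0],d[1],-a))
E
python3 arc.py .5751 -.0042 11.17 0 .05 39 8
```

```text
time: 2.62
position: [0.5204, -0.0863, 0.0159]
ee_rot: [[0.981, 0.193, 0.001], [0.193, -0.981, 0.0], [0.001, -0.0, -1.0]]
contact_force: [-0.7, -0.2, -0.5]
gripper_width: -0.0
tcp in head [-0.0696 -0.0699  0.0159] [-0.7 -0.2 -0.5] 2.625
tx 0.74 ty 0.40 az -0.061
tx 1.50 ty 0.75 az -0.121
tx 2.29 ty 1.06 az -0.182
tx 3.09 ty 1.32 az -0.243
tx 3.90 ty 1.53 az -0.304
tx 4.73 ty 1.69 az -0.364
tx 5.56 ty 1.80 az -0.425
tx 6.40 ty 1.86 az -0.486
```

```bash
python3 -m pendant '[{"tx":0.7,"ty":0.2,"tz":0,"ax":0,"ay":0,"az":-0.03,"hand":0},{"tx":1.4,"ty":0.5,"tz":0,"ax":0,"ay":0,"az":-0.08,"hand":0},{"tx":2.1,"ty":0.8,"tz":0,"ax":0,"ay":0,"az":-0.14,"hand":0},{"tx":2.9,"ty":1.1,"tz":0,"ax":0,"ay":0,"az":-0.2,"hand":0},{"tx":3.7,"ty":1.4,"tz":0,"ax":0,"ay":0,"az":-0.27,"hand":0},{"tx":4.5,"ty":1.6,"tz":0,"ax":0,"ay":0,"az":-0.33,"hand":0},{"tx":5.3,"ty":1.7,"tz":0,"ax":0,"ay":0,"az":-0.39,"hand":0},{"tx":6,"ty":1.8,"tz":0,"ax":0,"ay":0,"az":-0.44,"hand":0},{"tx":6,"ty":1.8,"tz":0,"ax":0,"ay":0,"az":-0.44,"hand":0}]'
cat > look.py <<'E'
from h import *
import sys
tag=sys.argv[1]; c={}
it=[((.5878,.1931,np.radians(90.48)),FENCE,(0,255,0))]
if len(sys.argv)>2: it.append(((float(sys.argv[2]),float(sys.argv[3]),np.radians(float(sys.argv[4]))),HEAD,(0,255,255)))
w=dict(top=(150,110,160,120),scene=(220,130,220,165))
for n in ('top','scene'):
    im=arm.camera(n); cv2.imwrite(f'pics/{tag}_{n}_raw.png',im[:,:,::-1]); overlay(im,cam(n),it,*w[n],f'pics/{tag}_{n}.png')
s=arm.get_state(); print(s['time'],s['position'].round(4),s['contact_force'].round(1))
E
python3 look.py a
```

```text
time: 3.75
position: [0.583, -0.0925, 0.016]
ee_rot: [[0.805, 0.593, 0.001], [0.593, -0.805, 0.0], [0.001, 0.001, -1.0]]
contact_force: [-0.1, 0.1, -0.3]
gripper_width: -0.004
3.85 [ 0.5828 -0.0923  0.016 ] [-0.4 -0.3  0.4]
```

View pics/a_top.png

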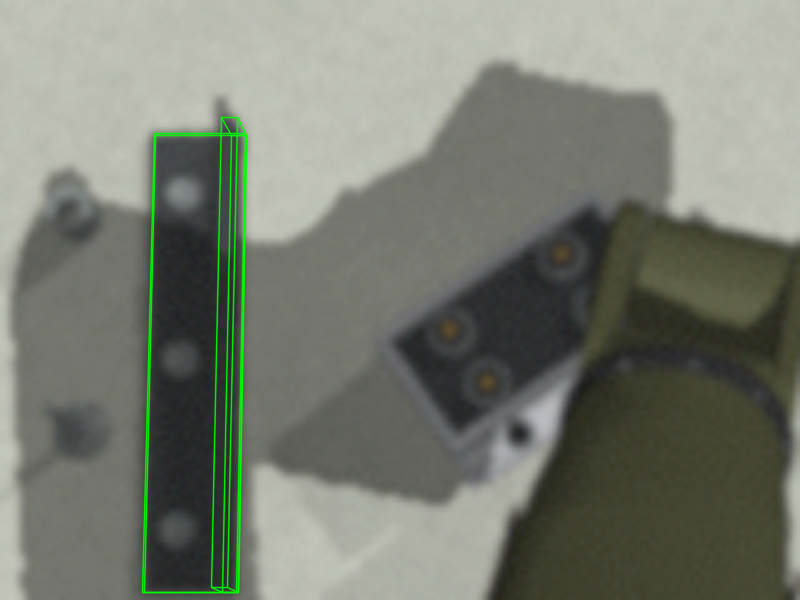

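View pics/a_scene.png

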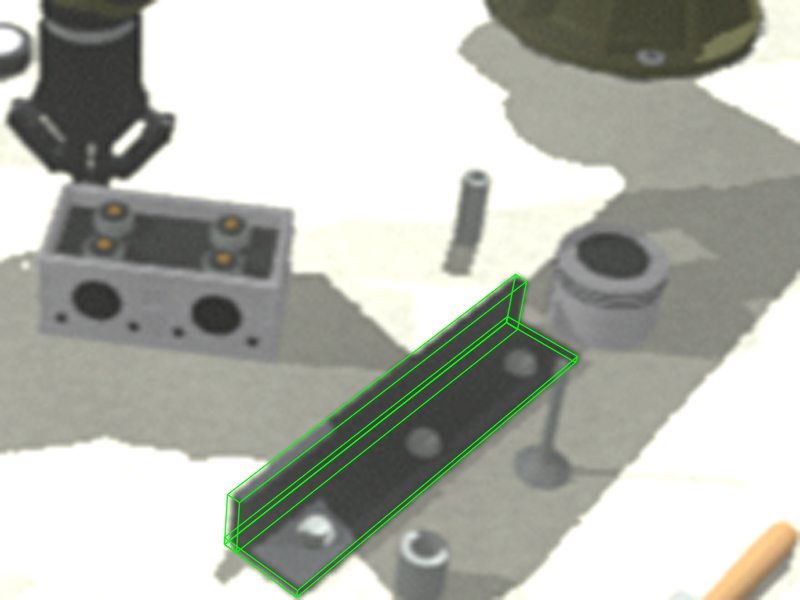

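```bash
cat >> h.py <<'E'
def dots(im,roi):
    x0,y0,w,h=roi; sub=im[y0:y0+h,x0:x0+w].astype(int)
    hsv=cv2.cvtColor(im[y0:y0+h,x0:x0+w],cv2.COLOR_RGB2HSV)
    m=((hsv[...,0]>8)&(hsv[...,0]<28)&(hsv[...,1]>110)&(hsv[...,2]>50)).astype(np.uint8)
    n,l,st,_=cv2.connectedComponentsWithStats(m,connectivity=8); out=[]
    for i in range(1,n):
        if st[i,4]<3: continue
        ys,xs=np.nonzero(l==i); wt=(sub[ys,xs,0]-sub[ys,xs,2]).clip(1)
        out.append((np.average(xs,weights=wt)+x0,np.average(ys,weights=wt)+y0,int(st[i,4])))
    return out
E
python3 - <<'E'
from h import *
for n,roi in (('top',(225,160,70,45)),('scene',(230,165,75,55))):
    im=cv2.resize(cv2.imread(f"pics/{n}0.png"),(512,384),interpolation=cv2.INTER_AREA)[:,:,::-1].copy()
    print(n,np.round(dots(im,roi),2).tolist())
print('w1',np.round(dots(np.load('w1.npz')['im'],(40,0,250,110)),2).tolist())
for n,roi in (('top',(220,140,60,60)),('scene',(220,180,90,40))):
    im=cv2.imread(f"pics/a_{n}_raw.png")[:,:,::-1].copy()
    print(n,np.round(dots(im,roi),2).tolist())
E
```

```text
top [[270.02, 170.24, 4.0]]
scene [[258.53, 179.45, 4.0], [249.98, 186.76, 4.0], [285.51, 190.51, 4.0], [277.05, 198.5, 6.0]]
w1 [[108.47, 5.54, 120.0], [225.1, 5.26, 116.0], [115.7, 64.71, 102.0], [226.7, 64.5, 92.0]]
top [[261.68, 160.32, 3.0], [239.5, 175.49, 4.0]]
scene [[250.99, 187.26, 4.0], [282.99, 191.0, 3.0], [248.21, 196.42, 5.0], [281.0, 200.5, 6.0]]
```

```bash
cat >> h.py <<'E'
def dots2(im,roi,n=4,r=2):
    x0,y0,w,h=roi; e=cv2.GaussianBlur((im[...,0].astype(np.float32)-im[...,2]),(0,0),.8); s=e[y0:y0+h,x0:x0+w].copy(); out=[]
    base=np.median(s)
    for _ in range(n):
        _,v,_,(px,py)=cv2.minMaxLoc(s)
        X,Y=px+x0,py+y0; yy,xx=np.mgrid[Y-r:Y+r+1,X-r:X+r+1]; wt=(e[Y-r:Y+r+1,X-r:X+r+1]-base-.25*(v-base)).clip(0)
        out.append((round((xx*wt).sum()/wt.sum(),2),round((yy*wt).sum()/wt.sum(),2),round(float(v),1)))
        cv2.circle(s,(px,py),r+2,-99,-1)
    return out
E
python3 - <<'E'
from h import *
D={}
for n,roi in (('top',(225,160,70,45)),('scene',(230,165,75,55))):
    im=cv2.resize(cv2.imread(f"pics/{n}0.png"),(512,384),interpolation=cv2.INTER_AREA)[:,:,::-1].copy()
    D[n]=dots2(im,roi); print(n,D[n])
for n,roi in (('top',(220,140,60,60)),('scene',(220,180,90,40))):
    im=cv2.imread(f"pics/a_{n}_raw.png")[:,:,::-1].copy()
    print(n,dots2(im,roi))
E
```

```text
top [(np.float64(270.06), np.float64(170.08), 32.5), (np.float64(245.65), np.float64(187.77), 28.4), (np.float64(243.4), np.float64(175.22), 27.3), (np.float64(272.64), np.float64(182.74), 26.4)]
scene [(np.float64(277.19), np.float64(198.5), 57.9), (np.float64(249.87), np.float64(186.8), 51.9), (np.float64(258.65), np.float64(179.28), 50.6), (np.float64(285.54), np.float64(190.55), 50.5)]
top [(np.float64(246.98), np.float64(186.01), 21.3), (np.float64(239.42), np.float64(175.4), 20.6), (np.float64(261.87), np.float64(160.2), 20.1), (np.float64(279.23), np.float64(164.89), 15.6)]
scene [(np.float64(281.0), np.float64(200.57), 36.9), (np.float64(248.13), np.float64(196.58), 36.7), (np.float64(250.91), np.float64(187.3), 35.6), (np.float64(283.04), np.float64(191.03), 34.6)]
```

```bash
cat > cal.py <<'E'
from h import *
w=np.load('w1.npz'); cw=(w['K'],w['r'],w['t']); ct,cs=cam('top'),cam('scene')
tp=np.array([(243.4,175.22),(270.06,170.08),(245.65,187.77),(272.64,182.74)])
sc=np.array([(277.19,198.5),(249.87,186.8),(285.54,190.55),(258.65,179.28)])
wc=np.array([(115.7,64.71),(226.7,64.5)])
wp=[(-.055,-.085,.038),(-.055,.085,.038),(-.035,-.085,.07),(-.035,.085,.07)]
wm=np.array([(437,188.5),(135,189),(441,153),(100,152.5)])/1.5625-.5
def D(xa,xb,y,y0,z): return [(xa,y0+y,z),(xa,y0-y,z),(xb,y0+y,z),(xb,y0-y,z)]
def r(p):
    h=p[:3]; d=T(h,D(*p[3:8]))
    return np.concatenate([(proj(ct,d)-tp).ravel()/.5,(proj(cs,d)-sc).ravel()/.5,(proj(cw,d[2:])-wc).ravel()/1.5,(proj(cw,T(h,wp))-wm).ravel()/1.5])
s=least_squares(r,[.575,-.004,.195,.03,-.015,.04,0,.075])
print(s.x.round(4),np.degrees(s.x[2])); print((r(s.x)).reshape(-1,2).round(1).tolist())
np.save('dots.npy',D(*s.x[3:8]))
E
python3 cal.py
cat >> h.py <<'E'
from scipy.optimize import linear_sum_assignment as LSA
def headpose(obs,p0):
    """obs: {cam: list of uv}; p0 guess (x,y,rad)"""
    Dm=np.load('dots.npy'); p=np.array(p0,float); cs={n:cam(n) for n in obs}
    for _ in range(4):
        pr={n:proj(cs[n],T(p,Dm)) for n in obs}
        asg={}
        for n,o in obs.items():
            o=np.array(o)[:,:2]; C=np.linalg.norm(pr[n][:,None]-o[None],axis=2); asg[n]=LSA(C)
        f=lambda q:np.concatenate([((proj(cs[n],T(q,Dm))[asg[n][0]]-np.array(obs[n])[asg[n][1],:2])).ravel() for n in obs])
        p=least_squares(f,p,loss='soft_l1').x
    return p,f(p).reshape(-1,2).round(2).tolist()
E
python3 - <<'E'
from h import *
o={'top':[(246.98,186.01),(239.42,175.4),(261.87,160.2)],'scene':[(281,200.57),(248.13,196.58),(250.91,187.3),(283.04,191.03)]}
p,r=headpose(o,(.59,.01,np.radians(35))); print(p[:2].round(4),np.degrees(p[2]),r)
for n in o:
    p,r=headpose({n:o[n]},(.59,.01,np.radians(35))); print(n,p[:2].round(4),np.degrees(p[2]),r)
E
```

```text
[ 5.760e-01 -4.400e-03  1.951e-01  2.960e-02 -1.070e-02  4.200e-02
  4.000e-04  6.850e-02] 11.176458667317979
[[0.2, 0.3], [0.3, 0.5], [0.5, 0.5], [0.1, 0.4], [-0.5, 0.2], [-0.4, 0.2], [-0.3, -0.0], [-0.5, -0.0], [-0.9, -0.1], [-0.8, -0.1], [0.0, -0.4], [0.2, -0.4], [0.4, 0.2], [-0.6, 0.6]]
[0.5963 0.0038] 35.2770052209271 [[0.02, 0.19], [-0.14, 0.12], [-0.13, 0.14], [-0.19, 0.17], [-0.19, 0.17], [-0.04, -0.04], [0.01, -0.13]]
top [0.5967 0.0036] 35.168630298833456 [[0.1, 0.02], [-0.03, -0.01], [-0.07, -0.01]]
scene [0.596  0.0038] 35.55416732463311 [[-0.04, 0.08], [-0.06, 0.18], [0.04, -0.14], [0.06, -0.13]]
```

```bash
python3 arc.py .5963 .0038 35.3 0 .0525 68 10
```

```text
tcp in head [-0.0666 -0.0706  0.016 ] [-0.4 -0.3  0.4] 3.85
tx 0.71 ty 0.37 az -0.057
tx 1.43 ty 0.70 az -0.114
tx 2.18 ty 0.99 az -0.171
tx 2.94 ty 1.24 az -0.228
tx 3.71 ty 1.44 az -0.285
tx 4.49 ty 1.60 az -0.342
tx 5.28 ty 1.71 az -0.400
tx 6.08 ty 1.78 az -0.457
tx 6.88 ty 1.80 az -0.514
tx 7.68 ty 1.78 az -0.571
```

```bash
python3 -m pendant '[{"tx":0.7,"ty":0.4,"tz":0,"ax":0,"ay":0,"az":-0.05,"hand":0},{"tx":1.4,"ty":0.7,"tz":0,"ax":0,"ay":0,"az":-0.1,"hand":0},{"tx":2.2,"ty":1,"tz":0,"ax":0,"ay":0,"az":-0.16,"hand":0},{"tx":2.9,"ty":1.2,"tz":0,"ax":0,"ay":0,"az":-0.21,"hand":0},{"tx":3.7,"ty":1.4,"tz":0,"ax":0,"ay":0,"az":-0.27,"hand":0},{"tx":4.5,"ty":1.6,"tz":0,"ax":0,"ay":0,"az":-0.33,"hand":0},{"tx":5.3,"ty":1.7,"tz":0,"ax":0,"ay":0,"az":-0.39,"hand":0},{"tx":6.1,"ty":1.8,"tz":0,"ax":0,"ay":0,"az":-0.44,"hand":0},{"tx":6.9,"ty":1.8,"tz":0,"ax":0,"ay":0,"az":-0.5,"hand":0},{"tx":7.7,"ty":1.8,"tz":0,"ax":0,"ay":0,"az":-0.56,"hand":0},{"tx":7.7,"ty":1.8,"tz":0,"ax":0,"ay":0,"az":-0.56,"hand":0}]'
cat > pose.py <<'E'
from h import *
import sys
tag=sys.argv[1]; g=(float(sys.argv[2]),float(sys.argv[3]),np.radians(float(sys.argv[4])))
skip=sys.argv[5:]; Dm=np.load('dots.npy'); o={}; ims={}
for n in ('top','scene'):
    im=arm.camera(n); ims[n]=im; cv2.imwrite(f'pics/{tag}_{n}_raw.png',im[:,:,::-1])
    if n in skip: continue
    uv=proj(cam(n),T(g,Dm)); a=uv.min(0)-12; b=uv.max(0)+12
    d=dots2(im,(int(a[0]),int(a[1]),int(b[0]-a[0]),int(b[1]-a[1]))); print(n,[tuple(float(v) for v in q) for q in d])
    vm=max(q[2] for q in d); o[n]=[q for q in d if q[2]>.45*vm]
p,r=headpose(o,g); print('POSE',p[:2].round(4),np.degrees(p[2]).round(2),r)
for n in o:
    q,_=headpose({n:o[n]},p); print(n,q[:2].round(4),np.degrees(q[2]).round(2))
it=[((.5878,.1931,np.radians(90.48)),FENCE,(0,255,0)),(p,HEAD,(0,255,255))]
w=dict(top=(150,110,160,120),scene=(220,130,220,165))
for n in ims: overlay(ims[n],cam(n),it,*w[n],f'pics/{tag}_{n}.png')
s=arm.get_state(); print(s['time'],s['position'].round(4),s['contact_force'].round(1))
E
python3 pose.py b .607 .02 67
```

```text
time: 5.22
position: [0.6556, -0.061, 0.016]
ee_rot: [[0.368, 0.93, 0.001], [0.93, -0.368, 0.0], [0.001, 0.001, -1.0]]
contact_force: [-0.1, 0.0, -0.1]
gripper_width: -0.001
top [(245.06, 153.78, 23.1), (234.78, 178.58, 17.5), (268.02, 143.57, 14.3), (259.27, 147.06, 13.9)]
scene [(256.72, 209.89, 38.7), (250.59, 200.37, 38.2), (287.58, 201.74, 29.7), (281.04, 192.58, 27.5)]
POSE [0.6162 0.0261] 69.41 [[0.35, -0.12], [-0.07, -0.16], [-20.72, 39.49], [-2.19, 11.07], [-0.47, -0.18], [-0.27, 0.26], [-0.98, -0.2], [-0.65, 0.19]]
top [ 0.6417 -0.0052] 112.34
scene [0.6149 0.0271] 68.09
5.325 [ 0.6553 -0.0611  0.0161] [-0.  -0.6  0.3]
```

View pics/b_top.png

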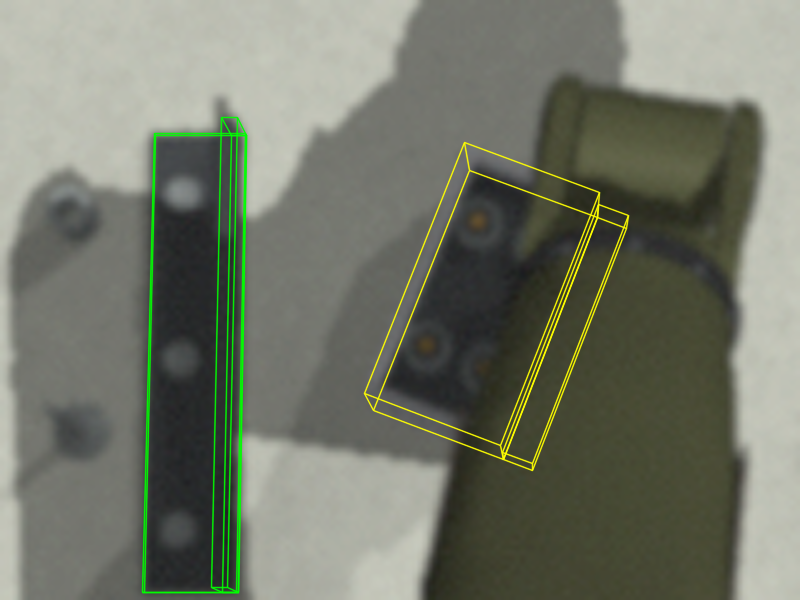

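View pics/b_scene.png

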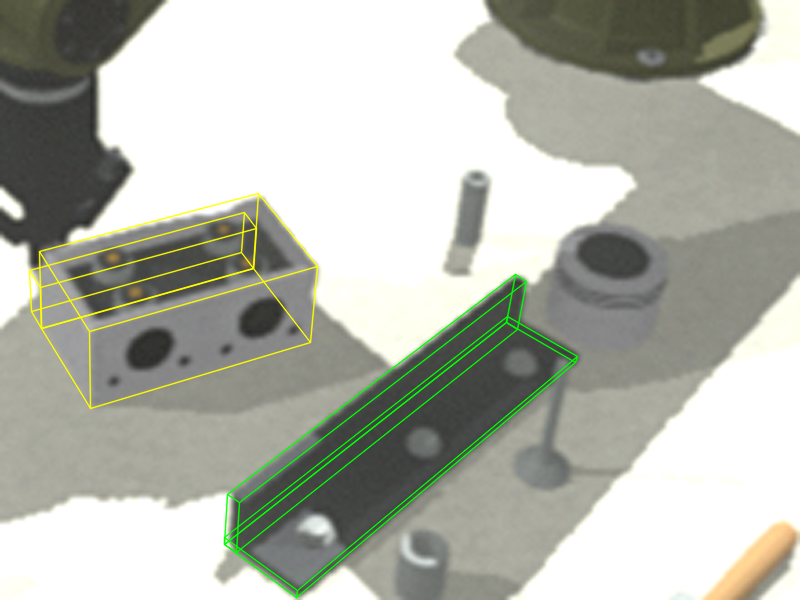

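```bash
python3 - <<'E'
from h import *
o={'top':[(245.06,153.78),(234.78,178.58)],'scene':[(256.72,209.89),(250.59,200.37),(287.58,201.74),(281.04,192.58)]}
p,r=headpose(o,(.615,.027,np.radians(68))); print(p[:2].round(4),np.degrees(p[2]),r)
E
python3 arc.py .6149 .0271 68.1 0 .0525 90.0 7
```

```text
[0.6149 0.027 ] 68.17652121437835 [[-0.15, -0.02], [-0.03, 0.14], [0.08, 0.05], [-0.02, 0.06], [-0.14, -0.06], [-0.08, -0.09]]
tcp in head [-0.0668 -0.0704  0.0161] [-0.  -0.6  0.3] 5.325
tx 0.68 ty 0.35 az -0.055
tx 1.38 ty 0.66 az -0.109
tx 2.09 ty 0.93 az -0.164
tx 2.82 ty 1.17 az -0.218
tx 3.56 ty 1.36 az -0.273
tx 4.30 ty 1.51 az -0.328
tx 5.06 ty 1.62 az -0.382
```

```bash
python3 -m pendant '[{"tx":0.7,"ty":0.35,"tz":0,"ax":0,"ay":0,"az":-0.05,"hand":0},{"tx":1.4,"ty":0.65,"tz":0,"ax":0,"ay":0,"az":-0.1,"hand":0},{"tx":2.1,"ty":0.9,"tz":0,"ax":0,"ay":0,"az":-0.16,"hand":0},{"tx":2.8,"ty":1.2,"tz":0,"ax":0,"ay":0,"az":-0.21,"hand":0},{"tx":3.6,"ty":1.4,"tz":0,"ax":0,"ay":0,"az":-0.27,"hand":0},{"tx":4.3,"ty":1.5,"tz":0,"ax":0,"ay":0,"az":-0.32,"hand":0},{"tx":5.0,"ty":1.6,"tz":0,"ax":0,"ay":0,"az":-0.37,"hand":0},{"tx":5.0,"ty":1.6,"tz":0,"ax":0,"ay":0,"az":-0.375,"hand":0}]'
python3 pose.py c .619 .045 89.5
```

```text
time: 6.32
position: [0.6886, -0.0204, 0.0161]
ee_rot: [[0.004, 1.0, 0.001], [1.0, -0.004, 0.001], [0.001, 0.001, -1.0]]
contact_force: [-0.4, -0.9, -0.2]
gripper_width: 0.002
top [(233.11, 154.83, 23.5), (244.09, 143.06, 14.1), (256.04, 187.01, 13.8), (257.03, 172.02, 13.7)]
scene [(280.37, 193.92, 61.3), (268.66, 216.5, 39.5), (257.16, 208.7, 32.0), (292.12, 201.35, 29.4)]
POSE [0.6202 0.046 ] 91.93 [[-23.71, 9.64], [-0.28, 0.21], [-9.66, -5.71], [1.69, 11.62], [-0.71, -0.56], [0.17, 0.11], [-0.96, -0.11], [-0.44, 0.36]]
top [0.6397 0.0291] 121.08
scene [0.6192 0.0469] 90.02
6.425 [ 0.6885 -0.0205  0.0162] [ 0.3  0.6 -0. ]
```

View pics/c_top.png

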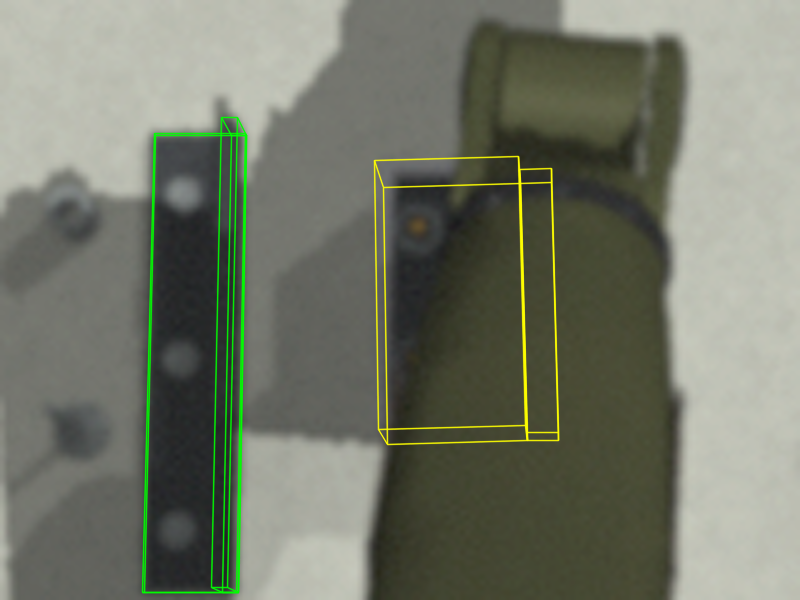

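View pics/c_scene.png

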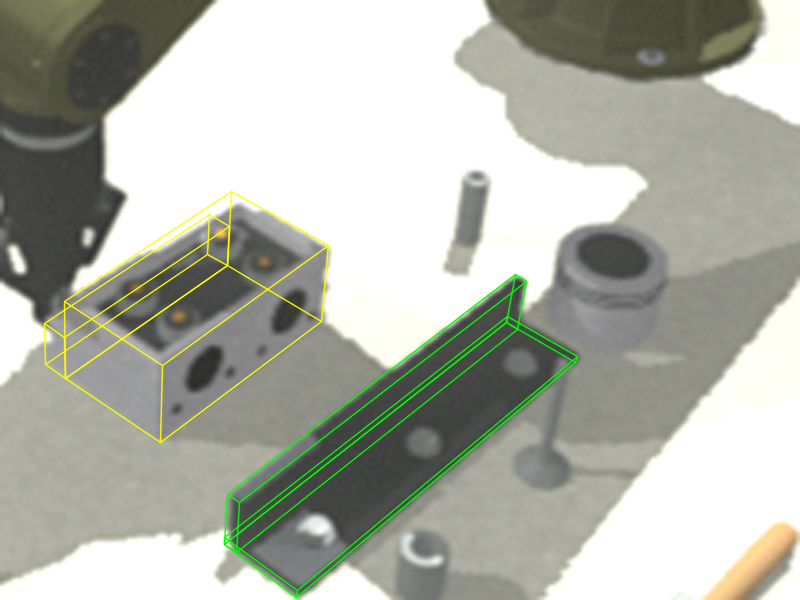

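```bash
python3 -m pendant '[{"tx":-1.5,"ty":0,"tz":0,"ax":0,"ay":0,"az":0,"hand":0},{"tx":-5,"ty":-1.5,"tz":0,"ax":0,"ay":0,"az":0,"hand":2},{"tx":-9,"ty":-4,"tz":0,"ax":0,"ay":0,"az":0,"hand":8.5},{"tx":-12,"ty":-6,"tz":0,"ax":0,"ay":0,"az":0,"hand":8.5},{"tx":-13,"ty":-7,"tz":0,"ax":0,"ay":0,"az":0,"hand":8.5},{"tx":-13,"ty":-7,"tz":0,"ax":0,"ay":0,"az":0,"hand":8.5}]'
python3 pose.py d .619 .047 90
python3 - <<'E'
from h import *
for tag,im in (('d',cv2.imread('pics/d_top_raw.png')),('a',cv2.imread('pics/a_top_raw.png'))):
    g=cv2.GaussianBlur(im,(0,0),1).mean(2); ct=cam('top')
    for nm,(u0,u1),z,sg,rows in (('foot',(170,190),.006,-1,range(140,224)),('face base',(194,204),0,1,range(140,224))):
        pts=[]
        for v in rows:
            d=sg*np.gradient(g[v])[u0:u1]; w=d.clip(0); 
            if w.max()<4: continue
            k=int(np.argmax(w)); lo,hi=max(0,k-2),k+3; pts.append((u0+np.average(np.arange(lo,min(hi,len(w))),weights=w[lo:hi]),v))
        W=back(ct,pts,z); vx,vy,x0,y0=cv2.fitLine(W[:,:2].astype(np.float32),cv2.DIST_HUBER,0,.001,.001).ravel()
        a=np.degrees(np.arctan2(vy,vx))
        print(tag,nm,len(pts),'line dir',round(float(a),2),'fence yaw',round(float((a+90)%180),2),'y at x=.588',round(float(y0+vy/vx*(.588-x0)),4))
E
```

```text
time: 7.18
position: [0.6177, -0.1508, 0.0162]
ee_rot: [[0.006, 1.0, 0.001], [1.0, -0.006, 0.001], [0.001, 0.001, -1.0]]
contact_force: [-0.3, -0.4, 1.4]
gripper_width: 0.995
top [(233.21, 154.82, 23.7), (245.99, 154.9, 22.5), (232.46, 181.46, 20.6), (245.42, 181.54, 20.3)]
scene [(257.14, 208.65, 37.4), (268.66, 216.45, 36.8), (292.09, 201.28, 34.4), (280.54, 194.05, 32.2)]
POSE [0.6194 0.047 ] 89.67 [[-0.02, 0.08], [-0.19, 0.1], [0.08, 0.15], [-0.02, 0.15], [0.04, 0.07], [-0.12, 0.11], [-0.03, 0.03], [-0.24, 0.08]]
top [0.6198 0.0469] 89.48
scene [0.6191 0.047 ] 89.83
7.275 [ 0.6184 -0.1496  0.0162] [-0.3 -0.5 -0.1]
d foot 84 line dir 0.77 fence yaw 90.77 y at x=.588 0.2551
d face base 84 line dir 0.71 fence yaw 90.71 y at x=.588 0.1946
a foot 84 line dir 0.74 fence yaw 90.74 y at x=.588 0.2551
a face base 84 line dir 1.24 fence yaw 91.24 y at x=.588 0.1938
```

View pics/d_top.png

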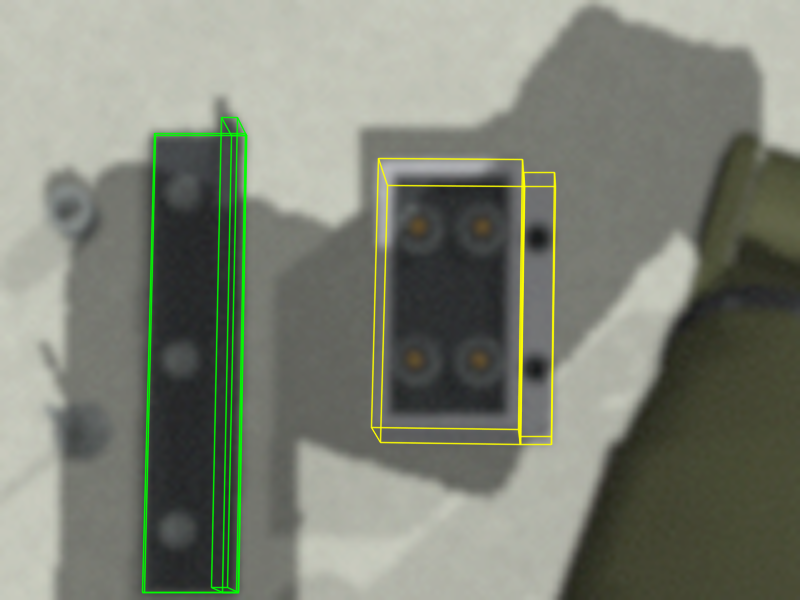

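View pics/d_scene.png

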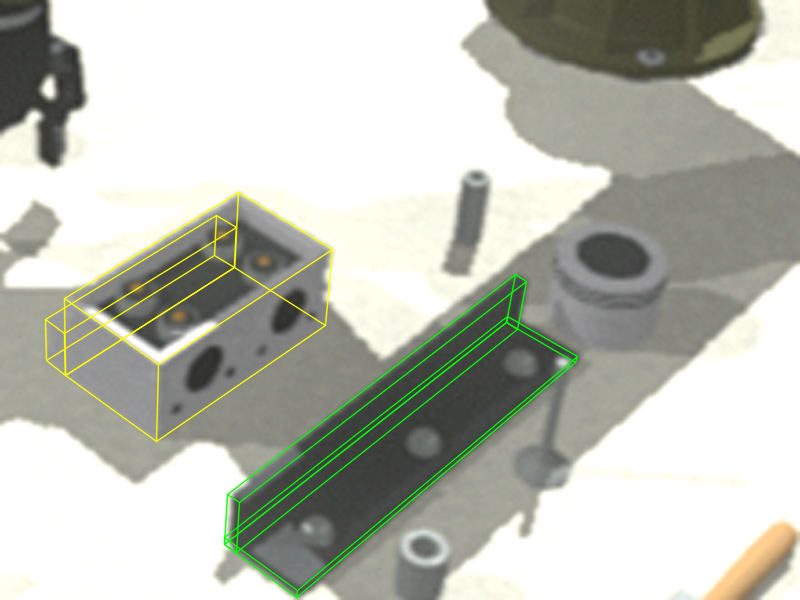

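```bash
python3 -m pendant '[{"tx":4,"ty":0.1,"tz":0.4,"ax":0,"ay":0,"az":-0.01,"hand":8.5},{"tx":8,"ty":0.1,"tz":0.7,"ax":0,"ay":0,"az":-0.019,"hand":8.5},{"tx":11,"ty":0.1,"tz":0.7,"ax":0,"ay":0,"az":-0.019,"hand":8.5},{"tx":12.3,"ty":0.1,"tz":0.7,"ax":0,"ay":0,"az":-0.019,"hand":8.5},{"tx":13,"ty":0.1,"tz":0.7,"ax":0,"ay":0,"az":-0.019,"hand":8.5},{"tx":13.6,"ty":0.1,"tz":0.7,"ax":0,"ay":0,"az":-0.019,"hand":8.5},{"tx":14.2,"ty":0.1,"tz":0.7,"ax":0,"ay":0,"az":-0.019,"hand":8.5},{"tx":14.9,"ty":0.1,"tz":0.7,"ax":0,"ay":0,"az":-0.019,"hand":8.5},{"tx":15.6,"ty":0.1,"tz":0.7,"ax":0,"ay":0,"az":-0.019,"hand":8.5},{"tx":16.3,"ty":0.1,"tz":0.7,"ax":0,"ay":0,"az":-0.019,"hand":8.5},{"tx":16.6,"ty":0.1,"tz":0.7,"ax":0,"ay":0,"az":-0.019,"hand":8.5},{"tx":16.6,"ty":0.1,"tz":0.7,"ax":0,"ay":0,"az":-0.019,"hand":8.5}]'
python3 pose.py e .619 .082 90.5
```

```text
time: 8.78
position: [0.6204, 0.0151, 0.0093]
ee_rot: [[-0.014, 1.0, 0.002], [1.0, 0.014, 0.0], [0.0, 0.002, -1.0]]
contact_force: [-0.1, -4.2, -0.1]
gripper_width: 0.99
top [(221.43, 155.19, 19.7), (221.38, 181.84, 18.5), (241.99, 152.96, 16.5), (238.2, 153.79, 15.6)]
scene [(267.69, 215.55, 40.3), (279.84, 223.36, 40.3), (290.76, 200.31, 30.6), (302.91, 207.41, 30.0)]
POSE [0.6195 0.0816] 91.37 [[0.27, -0.08], [0.1, -0.04], [-7.29, 28.56], [-3.73, 1.11], [-0.59, -0.04], [-0.27, 0.2], [-0.72, -0.21], [-0.5, 0.15]]
top [0.6248 0.0713] 100.86
scene [0.6183 0.0824] 90.67
8.875 [0.6204 0.0151 0.0093] [ 0.8 -6.3 -1. ]
```

View pics/e_top.png

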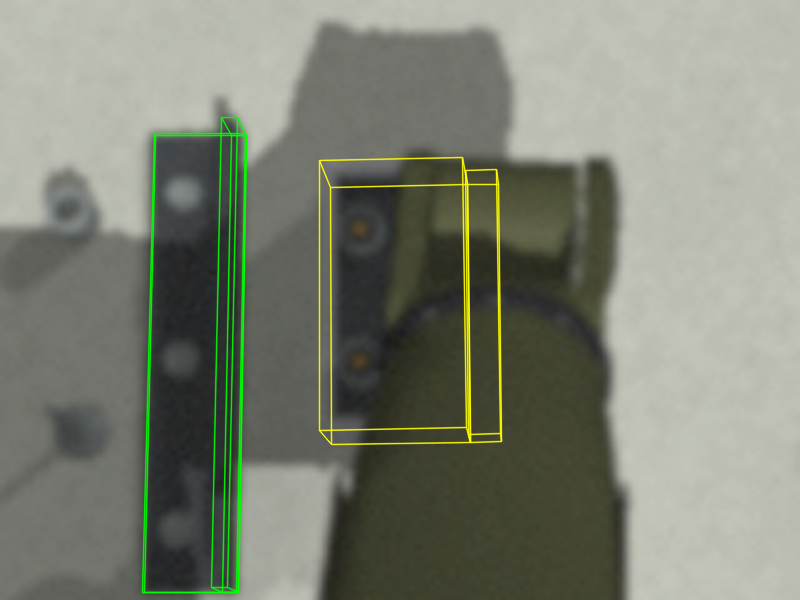

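View pics/e_scene.png

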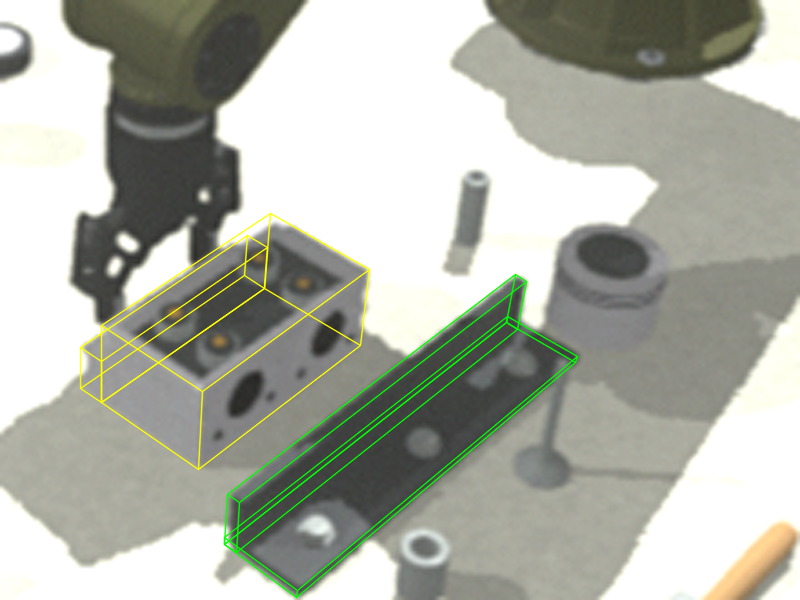

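```bash
python3 -m pendant '[{"tx":0.7,"ty":0,"tz":0,"ax":0,"ay":0,"az":0,"hand":8.5},{"tx":1.4,"ty":0,"tz":0,"ax":0,"ay":0,"az":0,"hand":8.5},{"tx":2.1,"ty":0,"tz":0,"ax":0,"ay":0,"az":0,"hand":8.5},{"tx":2.8,"ty":0,"tz":0,"ax":0,"ay":0,"az":0,"hand":8.5},{"tx":3.5,"ty":0,"tz":0,"ax":0,"ay":0,"az":0,"hand":8.5},{"tx":4.2,"ty":0,"tz":0,"ax":0,"ay":0,"az":0,"hand":8.5},{"tx":4.7,"ty":0,"tz":0,"ax":0,"ay":0,"az":0,"hand":8.5},{"tx":5.0,"ty":0,"tz":0,"ax":0,"ay":0,"az":0,"hand":8.5},{"tx":5.2,"ty":0,"tz":0,"ax":0,"ay":0,"az":0,"hand":8.5},{"tx":5.2,"ty":0,"tz":0,"ax":0,"ay":0,"az":0,"hand":8.5}]'
python3 pose.py f .618 .134 90.7 top
```

```text
time: 10.12
position: [0.62, 0.0657, 0.0093]
ee_rot: [[-0.013, 1.0, 0.002], [1.0, 0.013, -0.001], [-0.001, 0.002, -1.0]]
contact_force: [-0.2, -6.4, 0.2]
gripper_width: 0.997
scene [(295.67, 233.81, 42.4), (283.08, 225.49, 39.7), (318.65, 217.12, 34.4), (306.12, 209.49, 30.5)]
POSE [0.6178 0.1329] 90.45 [[0.11, 0.02], [0.05, 0.04], [-0.03, -0.08], [-0.13, 0.0]]
scene [0.6178 0.1329] 90.45
10.225 [0.62   0.0657 0.0093] [-0.1 -6.5 -0.5]
```

View pics/f_top.png

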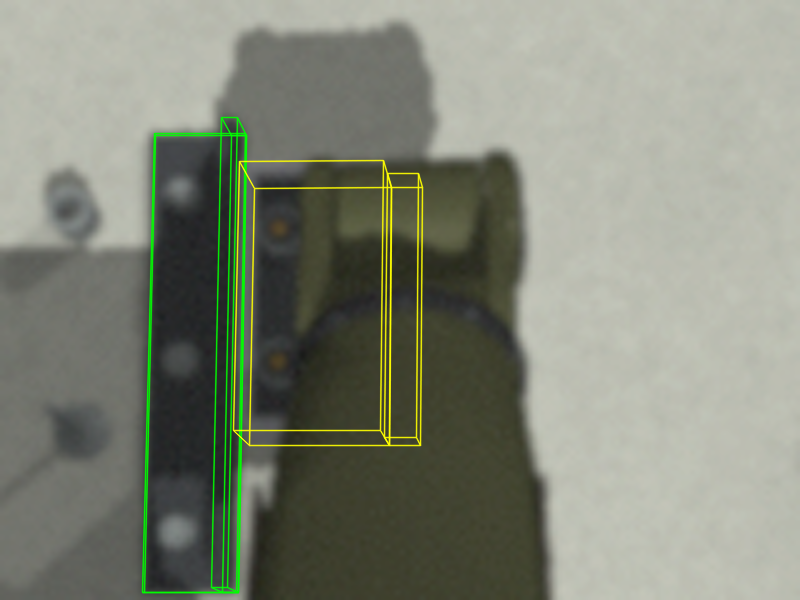

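View pics/f_scene.png

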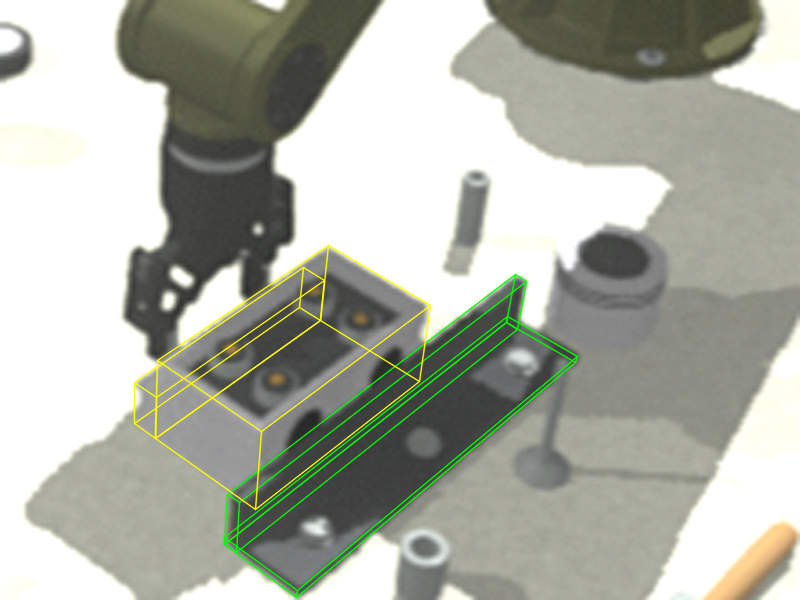

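```bash
python3 -m pendant '[{"tx":0.2,"ty":0,"tz":0,"ax":0,"ay":0,"az":0,"hand":8.5},{"tx":0.4,"ty":0,"tz":0,"ax":0,"ay":0,"az":0,"hand":8.5},{"tx":0.5,"ty":0,"tz":0,"ax":0,"ay":0,"az":0,"hand":8.5}]' | grep -E 'pos|force'
python3 -m pendant '[{"tx":0.1,"ty":0,"tz":0,"ax":0,"ay":0,"az":0,"hand":8.5},{"tx":0.15,"ty":0,"tz":0,"ax":0,"ay":0,"az":0,"hand":8.5}]' | grep -E 'pos|force'
```

```text
position: [0.6202, 0.069, 0.0093]
contact_force: [0.2, -8.8, -0.4]
position: [0.6202, 0.0692, 0.0093]
contact_force: [-0.3, -10.0, 0.8]
```

```bash
python3 -m pendant '[{"tx":0.2,"ty":0,"tz":0,"ax":0,"ay":0,"az":0,"hand":8.5},{"tx":0.4,"ty":0,"tz":0,"ax":0,"ay":0,"az":0,"hand":8.5},{"tx":0.4,"ty":0,"tz":0,"ax":0,"ay":0,"az":0,"hand":8.5}]' | grep -E 'pos|force'
python3 -m pendant '[{"tx":0.3,"ty":0,"tz":0,"ax":0,"ay":0,"az":0,"hand":8.5},{"tx":0.4,"ty":0,"tz":0,"ax":0,"ay":0,"az":0,"hand":8.5}]' | grep -E 'pos|force'; python3 pose.py g .618 .138 90.7 top
```

```text
position: [0.6204, 0.072, 0.0093]
contact_force: [-0.3, -8.6, 1.2]
position: [0.6208, 0.0729, 0.0094]
contact_force: [0.4, -27.8, 2.0]
scene [(297.81, 235.54, 43.0), (284.95, 227.28, 41.6), (320.68, 218.61, 32.8), (308.08, 210.98, 31.3)]
POSE [0.6188 0.14  ] 90.67 [[0.09, 0.08], [0.03, 0.05], [-0.1, -0.05], [-0.01, -0.08]]
scene [0.6188 0.14  ] 90.67
11.575 [0.6207 0.0728 0.0093] [  0.3 -22.2   0.8]
```

```bash
python3 -m pendant '[{"tx":0.2,"ty":0,"tz":0,"ax":0,"ay":0,"az":0,"hand":8.5},{"tx":0.35,"ty":0,"tz":0,"ax":0,"ay":0,"az":0,"hand":8.5},{"tx":0.35,"ty":0,"tz":0,"ax":0,"ay":0,"az":0,"hand":8.5}]'; python3 -c "
from h import *
s=arm.get_state();print(s['moment'].round(2),s['ee_rot'].round(4)[:,0])"
```

```text
time: 11.95
position: [0.6208, 0.0728, 0.0093]
ee_rot: [[-0.01, 1.0, 0.001], [1.0, 0.01, -0.012], [-0.012, 0.001, -1.0]]
contact_force: [-1.7, -25.5, 2.7]
gripper_width: 1.001
[-3.77  0.52  0.96] [-0.0097  0.9999 -0.0122]
```

```bash
python3 -m pendant '[{"tx":-1.5,"ty":0,"tz":0,"ax":0,"ay":0,"az":0,"hand":8.5},{"tx":-5,"ty":0,"tz":0,"ax":0,"ay":0,"az":0,"hand":8.5},{"tx":-10,"ty":0,"tz":0,"ax":0,"ay":0,"az":0,"hand":8.5},{"tx":-14,"ty":0,"tz":-0.3,"ax":0,"ay":0,"az":0,"hand":8.5},{"tx":-15,"ty":0,"tz":-0.5,"ax":0,"ay":0,"az":0,"hand":8.5},{"tx":-15,"ty":0,"tz":-0.5,"ax":0,"ay":0,"az":0,"hand":8.5}]'
python3 pose.py h .6188 .139 90.7
python3 - <<'E'
from h import *
im=cv2.imread('pics/h_top_raw.png')[:,:,::-1]; overlay(im,cam('top'),[],185,125,80,60,'pics/h_z.png',2.2)
im=cv2.imread('pics/h_scene_raw.png')[:,:,::-1]; overlay(im,cam('scene'),[],260,190,100,75,'pics/h_zs.png',2.2)
E
```

```text
time: 12.7
position: [0.6223, -0.0774, 0.0163]
ee_rot: [[-0.009, 1.0, 0.001], [1.0, 0.009, -0.012], [-0.012, 0.001, -1.0]]
contact_force: [-0.6, 0.1, 0.0]
gripper_width: 0.995
top [(203.06, 154.93, 37.2), (215.8, 154.87, 21.3), (202.67, 181.59, 20.0), (215.6, 181.51, 19.6)]
scene [(297.84, 235.45, 87.4), (320.65, 218.59, 39.1), (284.92, 227.26, 39.1), (308.09, 210.92, 37.1)]
POSE [0.6192 0.14  ] 90.77 [[-0.04, 0.05], [-0.1, 0.11], [0.08, 0.03], [0.09, 0.06], [-0.11, 0.21]]
top [0.6194 0.14  ] 90.7
scene [0.6185 0.1397] 90.77
12.8 [ 0.6222 -0.0762  0.016 ] [ 0.2 -1.2  0.8]
```

View pics/h_z.png

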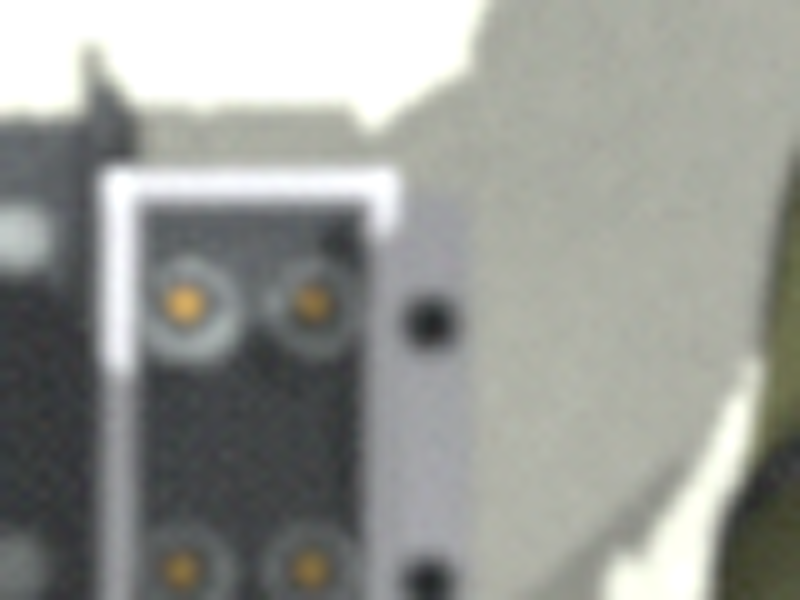

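View pics/h_zs.png

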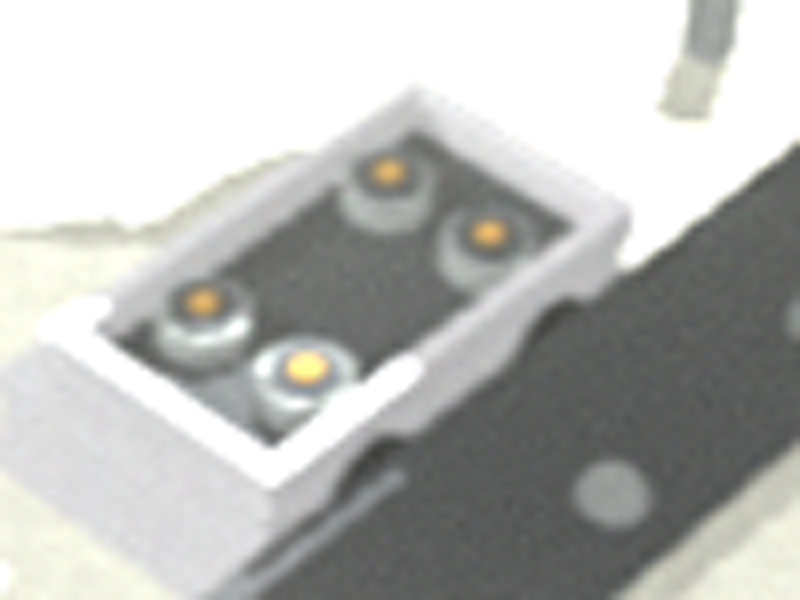

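View pics/h_top.png

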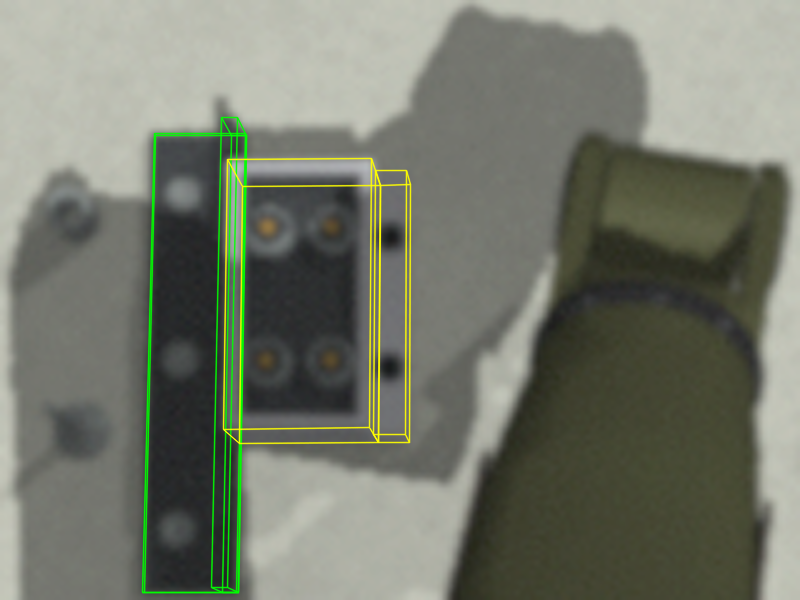

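```bash
python3 -c "
from bench import arm
print(arm.get_state()['contact_force'].round(1)); print(arm.sign_off())"
```

```text
[ 0.2 -1.2  0.8]
the job is handed in; nothing more can be done
None
```

The head is turned round with its port face against the fence, and the job is handed in at about 13 s of the 67 s allowed.

**How it was done:** I walked the head about 79° anticlockwise by pushing the back corner at its -y end with the shut fingertips. Then I used the two open fingers on its back to square it and push it up to the fence, never lifting it.

**Square before contact:** The last check with the head still well clear gave about 90.7° for the head and about 90.75° for the fence. The gap was then about 57 mm.

**Final checks, with the fingers withdrawn about 15 cm:**
- **Against the fence:** The head measured 90.77° and the port face y ≈ 0.195 m, against a fence face at about 0.1945 m. On the last push the head no longer moved at about 25 N.
- **Within the fence ends:** The head spans x ≈ 0.534 to 0.704 m, and the fence spans 0.438 to 0.738 m.
- **Other things on the bench:** Those in the close-up pictures (piston, gudgeon pin, socket, valve) look where they started. I did not re-measure any of them, and the mallet, wire brush, rod and spray can were not checked at the end.

**Disagreements:**
- My first fence angle, from points picked by eye, was 90.48°. The line fits gave 90.71° to 90.77°, with one outlier of 91.24° in a shadowed picture.
- During the last push the wrist moment suggested one finger carried most of the load. The pictures taken afterwards showed no skew.

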